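Clear the fettling board and shut its scrap well

ROBOT

A 7-joint arm with a two-finger parallel gripper is mounted at the origin on the work surface. World frame = base frame: x ahead of the robot, y to its left, z up, the work surface at z = 0. Lengths are in m, angles in rad, forces in N, time in s.
With the tool pointing down it reaches from about 0.4 to 0.85 m from the base axis. Payload 6.9 kg.
Tool frame: the origin (TCP) lies between the finger pads; the fingertips stand 22 mm ahead of it and the grasp point (between the pads) lies 3 mm ahead of it; z points along the fingers, y is the line along which they close (so a half turn about z gives the same grasp; the last joint's range is limited). The gripper opens to 85 mm and grips with 20 to 120 N. Pads are 22 mm wide; open, the fingers measure 114 mm over their backs; the gripper's body (76 mm by 85 mm) begins 54 mm behind the grasp point. The pads swing forward as they close: fully open they stand 13 mm farther back than shut.
Start: joints at [1.337, 0.507, -0.238, 1.5, 0.126, 1.149, -0.155], TCP at [0.208, -0.589, 0.227] pointing down, gripper open.
Joint ranges: [-3.08, 3.08], [-0.24, 2.05], [-1.43, 1.35], [0, 2.5], [-1.52, 4.66], [0.17, 1.96], [-2.89, 2.89]. Speed limits (rad/s): [2.39, 2.39, 3.14, 3.14, 3.14, 3.14, 3.14].

INTERFACE

Orientations are given as a rotation vector (axis times angle).
In Python, from cell import bot gives the robot as it stands. The module is installed in compiled form; this text tells all that it offers.
- The arm moves only by the tool arm_command, never from a script. Its argument "moves" is a list of rows, each a list of 4 numbers: the shift along the tool's x, y, z in cm, then the turn about the tool's z in rad. A call has exactly 5 rows; each row is the pose to reach, as a shift and turn from the pose commanded when the call began, along the tool's axes at that moment; what a row does not reach only later rows make up. A row lasts 1/8 s, in which the tool goes at most 62.5 mm and 10.7 degrees, less where a joint would pass 70% of its speed; a pose out of reach is approached as far as the arm can. A call with a gripper value outside its range is refused whole. "hand" is the closure, from -1 (fully open) to 1 (shut), set as the call begins (left out, the last holds). The fingers move at their own pace and stop on an object; the grip force is fixed at half the most. Time passes only in rows, so rows that repeat a pose let the fingers close, or fill a call up. It gives the time, the measured TCP pose, the force, the opening and the grip force at its end, in the units of the state.
- bot.get_state(): the state, without advancing time (a new reading comes with each control period).
- bot.camera(name): name is "side" or "top"; returns (picture, depth): 420x560x3 uint8, red, green, blue; 420x560 float32, m along the optical axis (not along the pixel's ray), 0 where there is no reading.
- bot.camera_params(name): a dict with "camera_matrix" (3x3 intrinsics, pixels), "cam_to_world" (4x4, takes a point from camera to world coordinates). Camera axes: x right, y down, z forward; pixel columns grow to the right and rows downward; lengths in m; the calibration is good to about 2 mm. A picture is of the moment at which its call begins. camera_params takes no time and is no camera call.
- bot.hand_in(): hands the job in; it is judged then, once.
The state is a dict: "time_s": time; "joint_positions": joint angles; "joint_velocities": joint speeds; "tau": joint torques, N m; "tcp_pos": TCP position; "orientation": TCP orientation; "wrist_force": force on the tool from outside, world axes, zero at the start; "moment": the same for the moment, N m; "opening": opening from 0.0 (shut) to 1.0 (fully open); "grasp_force": force on a finger pad.
Only numpy, scipy, OpenCV 4.12 (cv2) and the standard library are available. Lean on these libraries where they do the work, as an engineer would, in place of code of your own. Each camera call takes 0.05 s, during which the arm holds its last target. There are 200 camera calls.

TASK

Take the scraper block and sweep the four terracotta shards off the grey deck into the black scrap well with it, without touching the shards with the gripper itself; then slide the blue cover fully shut over the well. Leave the scraper standing upright on the cleared deck, and do not disturb the jar, the tumbler or the vase.

Things in the scene. Friction and masses are not known exactly. Their poses are not given: they have to be found in the camera images.
- board: Fettling board fixed on the table: channel 140 wide (x), 380 long (y) between wooden rims 18 thick, tops 62 above the table. Origin: table level, centre line, at the edge where deck meets well; z up. y -200..0: grey deck, top 50 above the table, -y end open. y 0..75: open black scrap well. y 75..180: plywood ledge at deck height where the cover is parked
- well (a point): centre of the well's floor (board frame x 0, y 37.5, z 6); the well is 140 by 75 and 44 deep
- cover (a joint): flat blue cover of the well, 140 across, 95 along board y, 6 thick, underside 1 above deck height, top 57 above the table. Value in m along board +y: 0 = fully shut (8 past the well's edge over the deck), 0.09 = fully open; starts 0.06 to 0.088 open, stays where left; about 2 N moves it
- cover_handle (a point): middle of the cover's orange upright grip: 50 along board x, 14 along board y, 30 tall, standing on the cover's centre (from 57 to 87 above the table; this point is 72 above the table). It moves with the cover: board y = 39.5 mm + joint value
- scraper: wooden scraper block with a steel edge, about 0.22 kg, standing upright on the table to the left or right of the board. Foot 110 along its x, 28 along its y, 24 tall; above it a handle 80 along x, 20 along y, rising to 70. Origin: centre of the underside; z up
- scraper_grip (a point): middle of the scraper's handle, 48 above its underside; pinch it there across its 20 mm thickness (scraper y)
- shard1: terracotta shard, an angular flat chip about 26 x 22 and 10 thick, 13 g, with an orange painted top, lying on the deck; origin at its centre
- shard2: terracotta shard, an angular flat chip about 26 x 22 and 10 thick, 13 g, with an orange painted top, lying on the deck; origin at its centre
- shard3: terracotta shard, an angular flat chip about 26 x 22 and 10 thick, 13 g, with an orange painted top, lying on the deck; origin at its centre
- shard4: terracotta shard, an angular flat chip about 26 x 22 and 10 thick, 13 g, with an orange painted top, lying on the deck; origin at its centre
- glaze_jar: bystander: blue glaze jar with a black lid, 64 diameter, 100 tall, on the other side of the board from the scraper; origin at its underside's centre
- tumbler: bystander: glass tumbler, 74 diameter, 85 tall, behind on the right; origin at its underside's centre
- vase: bystander: blue vase with an orange lip, 124 diameter, 190 tall, behind on the left; origin at its underside's centre
There are look-alikes about, which are no part of the job. There is more than one size of the scraper; the one meant has the size given above.

How it is judged:
On the way, in this order (a step that is already met when the one before it is completed fails the run):
1. all four shards lie in the well, below deck height (y of shard1 in the frame of board between -0.002 and 0.077 m and x of shard1 in the frame of board between -0.072 and 0.072 m and z of each of shard1, shard2, shard3, shard4 in the frame of board below 0.048 m and y of shard2 in the frame of board between -0.002 and 0.077 m and x of shard2 in the frame of board between -0.072 and 0.072 m and y of shard3 in the frame of board between -0.002 and 0.077 m and x of shard3 in the frame of board between -0.072 and 0.072 m and y of shard4 in the frame of board between -0.002 and 0.077 m and x of shard4 in the frame of board between -0.072 and 0.072 m), for 0.2 s.
2. the cover is fully shut (within 6 mm) (value of joint cover below 0.006 m), for 0.2 s.
At the end, for the whole second after the job is handed in: All four shards lie still inside the well below deck height (centres under 48 mm above the table), the cover is within 6 mm of fully shut, and the scraper stands upright (within 0.12 rad) and still on the deck, its foot's centre over the deck and its underside within about 5 mm of deck height (all of step 1 and value of joint cover below 0.006 m and y of scraper in the frame of board between -0.2 and -0.005 m and x of scraper in the frame of board between -0.07 and 0.07 m and z of scraper in the frame of board between 0.045 and 0.056 m and angle between scraper's own z axis and vertical below 0.12 rad and linear speed of scraper below 0.02 m/s and linear speed of each of shard1, shard2, shard3, shard4 below 0.03 m/s); the robot touches nothing.
It fails at once if the gripper or arm touches a shard (contact force between any of the fingers, the arm and shard1 above 0.3 N or contact force between any of the fingers, the arm and shard2 above 0.3 N or contact force between any of the fingers, the arm and shard3 above 0.3 N or contact force between any of the fingers, the arm and shard4 above 0.3 N).
It fails at once if a bystander (jar, tumbler, vase) is moved more than 30 mm (distance of any of glaze_jar, tumbler, vase from where it was at the start of the episode above 0.03 m).
It also fails if it takes over 59 s, if anything falls off the work surface, if the arm or the gripper's body presses on something with over 40 N, if the wrist force passes 120 N, or if a joint passes its speed limit or range.

## Working session

There is one attempt and no reset: what is moved stays moved. The work goes in short steps, Python scripts to look and compute and a tool call to move; the robot and the scene stay as the last step left them, time stands still between calls to the robot, and variables do not carry over. Pictures are saved under pics/ and viewed, at most 14 in all, crops included, and the job is handed in when it is done.

Besides the shell and the picture viewer there is one more tool, called after "Request:" as a command line: name --pt "numbers of a row" for each row, then --argument value for the rest. arm_command: Moves the arm, as the interface text tells. Its arguments: {"type":"object","properties":{"moves":{"type":"array","items":{"type":"array","items":{"type":"number"}}},"hand":{"type":"number"}},"required":["moves"]}

```bash
mkdir -p pics; cat > h.py <<'E'
import numpy as np, cv2
from cell import bot
from scipy.spatial.transform import Rotation as R
def snap(n,tag):
    p,d=bot.camera(n); cv2.imwrite(f'pics/{tag}.png',p[:,:,::-1]); np.save(f'{tag}.npy',d); return p,d
def cloud(n,d):
    c=bot.camera_params(n);K=c['camera_matrix'];T=c['cam_to_world']
    v,u=np.mgrid[:d.shape[0],:d.shape[1]]
    P=np.stack([(u-K[0,2])/K[0,0]*d,(v-K[1,2])/K[1,1]*d,d],-1)
    return P@T[:3,:3].T+T[:3,3]
E
python3 - <<'E'
from h import *
for n in('top','side'):
    p,d=snap(n,n+'0'); print(n,bot.camera_params(n))
a=cv2.imread('pics/top0.png');b=cv2.imread('pics/side0.png')
s=bot.get_state();print(s)
E
```

```text
top {'camera_matrix': array([[414.84646836,   0.        , 274.01246564],
       [  0.        , 414.84646836, 211.57635123],
       [  0.        ,   0.        ,   1.        ]]), 'cam_to_world': array([[ 0.02227914, -0.98324344,  0.18093089,  0.32094277],
       [-0.99959538, -0.02510899, -0.01336491, -0.05203777],
       [ 0.01768395, -0.18055992, -0.983405  ,  1.17225491],
       [ 0.        ,  0.        ,  0.        ,  1.        ]])}
side {'camera_matrix': array([[385.483456  ,   0.        , 275.66014429],
       [  0.        , 385.483456  , 210.47224436],
       [  0.        ,   0.        ,   1.        ]]), 'cam_to_world': array([[-0.99263391, -0.07529638,  0.09491251,  0.39815865],
       [-0.12013162,  0.71321138, -0.69057796,  0.74093223],
       [-0.01569466, -0.69689309, -0.71700328,  0.88791821],
       [ 0.        ,  0.        ,  0.        ,  1.        ]])}
{'time_s': 0.1, 'joint_positions': array([ 1.33652698,  0.50827261, -0.23753946,  1.50101474,  0.12570782,
        1.14887134, -0.15482004]), 'joint_velocities': array([ 0.0005218 , -0.0012735 ,  0.00038165, -0.0020968 , -0.00138309,
       -0.00088816,  0.00057544]), 'tau': array([-6.06328016e-03, -6.21830678e+01, -2.19518334e+00, -2.50200999e+01,
        1.24575355e-02,  7.79881870e-03,  8.84483654e-06]), 'tcp_pos': array([ 0.20808185, -0.58887985,  0.22591142]), 'orientation': array([-3.09483976e+00, -5.30882560e-01,  4.55730012e-04]), 'wrist_force': array([-0.6332703 , -0.04084775,  0.99331599]), 'moment': array([-0.02131313, -0.04099526,  0.01473162]), 'grasp_force': 0.0, 'opening': 0.9990428259493448}
```

View pics/top0.png

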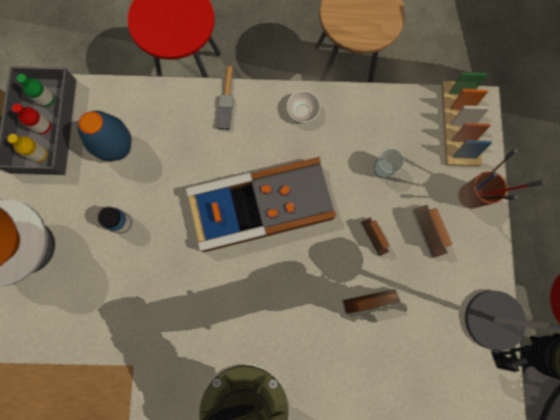

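View pics/side0.png

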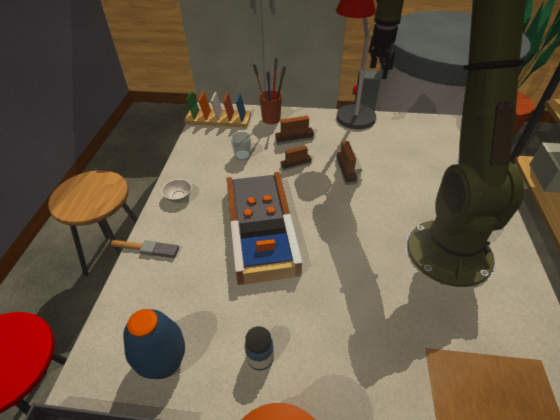

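The top view shows the board with its deck at about (290,195), the shards at (266,188), (285,190), (272,213) and (290,208), the cover at (215,212), the jar at (113,219), the tumbler at (388,164) and the vase at (105,137). Three things could be taken for the scraper: (376,236), (434,230) and (371,301). I'll tell them apart by size.

```bash
python3 - <<'E'
from h import *
d=np.load('top0.npy');P=cloud('top',d)
a=cv2.imread('pics/top0.png')
def rect(m,name):
    q=P[m][:,:2].astype(np.float32); (c,s,ang)=cv2.minAreaRect(q*1000); print(name,len(q),np.round(c,1),np.round(s,1),round(ang,1),'zmax',np.percentile(P[m][:,2],[5,50,95]).round(3))
for nm,(u0,v0,u1,v1) in dict(A=(355,212,395,262),B=(410,200,460,262),C=(338,285,404,318)).items():
    w=np.zeros(d.shape,bool);w[v0:v1,u0:u1]=1
    rect(w&(P[...,2]>.012),nm+' all'); 
    zt=np.percentile(P[w&(P[...,2]>.012)][:,2],97)
    print('zt',zt); rect(w&(P[...,2]>zt-.008),nm+' top')
w=np.zeros(d.shape,bool);w[150:256,178:345]=1
rect(w&(P[...,2]>.03)&(P[...,2]<.1),'board')
rect(w&(P[...,2]>.075)&(P[...,2]<.1),'handle')
hsv=cv2.cvtColor(a,cv2.COLOR_BGR2HSV)
for (u,v) in[(266,188),(285,190),(272,213),(290,208)]: print('shard',P[v,u].round(4))
for (u,v) in[(113,219),(388,164),(105,137)]:print('by',P[v,u].round(3))
c=np.vstack([np.hstack([cv2.resize(a[150:260,178:345],None,fx=4,fy=4,interpolation=2)])])
cv2.imwrite('pics/c1.png',c)
cv2.imwrite('pics/c2.png',cv2.resize(a[200:320,330:465],None,fx=4.5,fy=4.5,interpolation=2))
E
```

```text
A all 526 [ 395.8 -210.5] [109.1 350.1] 27.9 zmax [0.019 0.052 0.071]
zt 0.07203873974316294
A top 222 [ 395.2 -209.1] [ 79.8 347.1] 27.6 zmax [0.065 0.069 0.073]
B all 1126 [ 408.9 -288.7] [146.4 504.9] 20.2 zmax [0.02  0.062 0.095]
zt 0.09566064449989836
B top 398 [ 410.1 -285.8] [104.4 500.3] 19.6 zmax [0.089 0.092 0.097]
C all 804 [ 290.8 -231.9] [ 64.9 359. ] 0.7 zmax [0.027 0.089 0.096]
zt 0.09627706872953118
C top 423 [ 294.8 -221. ] [338.7  46.3] 89.0 zmax [0.089 0.092 0.097]
board 7752 [551.4 -32. ] [177.3 380.9] 15.7 zmax [0.046 0.053 0.064]
handle 105 [518.   86.9] [50.  13.8] 16.1 zmax [0.079 0.085 0.089]
shard [ 0.5919 -0.0436  0.0565]
shard [ 0.5861 -0.096   0.0628]
shard [ 0.5225 -0.0618  0.0543]
shard [ 0.5363 -0.1105  0.0618]
by [0.488 0.353 0.097]
by [ 0.686 -0.4    0.005]
by [0.69  0.369 0.159]
```

View pics/c1.png

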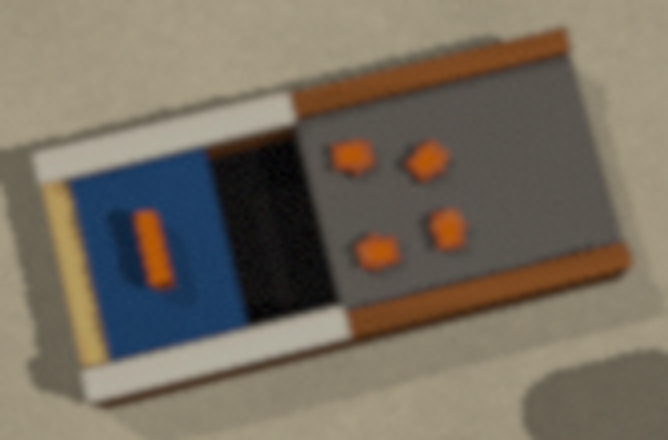

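View pics/c2.png

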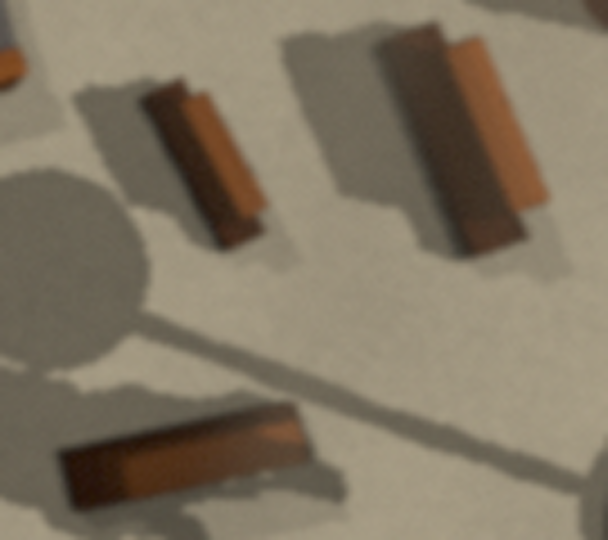

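Only A at (376,236) fits: its handle is 80 long, its foot 109 and its top 70 high, while B and C are larger. Next I'll get precise poses for A and the board.

```bash
cat >> h.py <<'E'
def rect(P,w,lo,hi):
    m=w&(P[...,2]>lo)&(P[...,2]<hi); q=(P[m][:,:2]*1000).astype(np.float32)
    return [np.round(x,1) for x in cv2.minAreaRect(q)]+[m.sum()]
def win(u0,v0,u1,v1):
    w=np.zeros((420,560),bool);w[v0:v1,u0:u1]=1;return w
E
python3 - <<'E'
from h import *
d=np.load('top0.npy');P=cloud('top',d);a=cv2.imread('pics/top0.png')
print('A foot',rect(P,win(355,212,395,262),.012,.08));print('A handle',rect(P,win(355,212,395,262),.06,.08))
print('B',rect(P,win(410,200,460,262),.07,.12));print('B foot',rect(P,win(410,200,460,262),.012,.12));print('C',rect(P,win(338,285,404,318),.012,.12))
bw=win(178,150,345,256)
B=rect(P,bw,.03,.08);H=rect(P,bw,.075,.1);print(B,H)
# vertical rotation
for n in('top','side'):
    d=np.load(n+'0.npy');P=cloud(n,d);im=cv2.imread(f'pics/{n}0.png')
    hsv=cv2.cvtColor(im,cv2.COLOR_BGR2HSV)
    m=((hsv[...,0]<14)&(hsv[...,1]>190)&(hsv[...,2]>120)&(P[...,2]>.045)&(P[...,2]<.1)).astype(np.uint8)
    k,l,s,c=cv2.connectedComponentsWithStats(m)
    for i in range(1,k):
        if s[i,4]>15: print(n,c[i].round(),s[i,4],np.median(P[l==i],0).round(4))
    # white rims / rim tops
    print('deck z',np.median(P[(P[...,2]>.04)&(P[...,2]<.058)][:,2]))
E
```

```text
A foot [array([ 471. , -352.7]), array([109.1,  28.3]), np.float64(27.9), np.int64(521)]
A handle [array([ 470.7, -353.3]), array([79.8, 21.5]), np.float64(27.6), np.int64(235)]
B [array([ 489.8, -508.3]), array([105.6,  29.3]), np.float64(20.9), np.int64(504)]
B foot [array([ 489.4, -507.4]), array([146.4,  38.7]), np.float64(20.2), np.int64(1109)]
C [array([ 292.8, -336.5]), array([ 37., 146.]), np.float64(13.7), np.int64(790)]
[array([551.4, -32. ]), array([177.3, 380.9]), np.float64(15.7), np.int64(7653)] [array([518. ,  86.9]), array([50. , 13.8]), np.float64(16.1), np.int64(105)]
top [ 31. 117.] 97 [0.7647 0.6023 0.092 ]
top [265. 189.] 31 [ 0.5885 -0.041   0.059 ]
top [284. 190.] 34 [ 0.5867 -0.0934  0.0582]
top [216. 210.] 34 [0.5214 0.0886 0.0851]
top [290. 207.] 32 [ 0.5397 -0.1092  0.0585]
top [272. 213.] 31 [ 0.5218 -0.0618  0.0596]
deck z 0.04999580940904802
side [295. 119.] 54 [ 0.4891 -0.5041  0.0934]
side [297. 149.] 33 [ 0.4684 -0.3515  0.0705]
side [281. 192.] 130 [ 0.4997 -0.1329  0.0621]
side [231. 195.] 48 [ 0.6544 -0.102   0.0623]
side [251. 200.] 30 [ 0.588  -0.0923  0.0609]
side [267. 198.] 27 [ 0.541  -0.1087  0.0596]
side [271. 209.] 30 [ 0.5242 -0.0597  0.0608]
side [248. 212.] 33 [ 0.5896 -0.0417  0.0602]
side [264. 242.] 51 [0.5212 0.0905 0.0867]
deck z 0.050507397816778266
```

```bash
cat >> h.py <<'E'
def go(x,y,z,yaw):
    "tool shift (cm) + turn to world TCP x,y,z with tool x axis at yaw deg"
    s=bot.get_state();r=R.from_rotvec(s['orientation']).as_matrix()
    dv=r.T@(np.array([x,y,z])-s['tcp_pos'])*100
    cur=np.degrees(np.arctan2(r[1,0],r[0,0]))
    print('tcp',s['tcp_pos'].round(4),'yaw',cur.round(2),'shift',dv.round(2),'turn',-np.radians(yaw-cur).round(4),'t',s['time_s'],'op',round(s['opening'],3),'gf',round(s['grasp_force'],1),'F',s['wrist_force'].round(1),'tilt',r[:,2].round(3))
def bw(x,y): # board mm -> world m
    c,s=np.cos(np.radians(15.7)),np.sin(np.radians(15.7)); return np.array([548.7+c*x-s*y,-22.4+s*x+c*y])/1000
E
python3 - <<'E'
from h import *
for n in('top','side'):
    d=np.load(n+'0.npy');P=cloud(n,d)
    m=(P[...,2]>.1)&(P[...,1]<-.45)&(P[...,0]>.02)&(P[...,0]<.7)&(d>0)&(P[...,1]>-1.)
    for z in np.arange(.1,.7,.08):
        q=P[m&(P[...,2]>=z)&(P[...,2]<z+.08)]
        if len(q):print(n,z.round(2),len(q),q[:,:2].min(0).round(2),q[:,:2].max(0).round(2))
print(cloud('top',np.load('top0.npy'))[320,490])
go(.471,-.353,.13,27.8)
E
```

```text
top 0.1 571 [ 0.24 -0.7 ] [ 0.64 -0.59]
top 0.18 501 [ 0.19 -0.71] [ 0.66 -0.54]
top 0.26 518 [ 0.17 -0.65] [ 0.24 -0.52]
top 0.34 1002 [ 0.17 -0.59] [ 0.25 -0.52]
top 0.42 632 [ 0.18 -0.57] [ 0.35 -0.55]
side 0.1 325 [ 0.24 -0.7 ] [ 0.65 -0.59]
side 0.18 321 [ 0.18 -0.71] [ 0.66 -0.53]
side 0.26 550 [ 0.17 -0.72] [ 0.26 -0.51]
side 0.34 601 [ 0.17 -0.7 ] [ 0.28 -0.52]
side 0.42 1276 [ 0.17 -0.61] [ 0.37 -0.54]
[ 0.24816433 -0.66223926  0.01885422]
tcp [ 0.2081 -0.5889  0.2259] yaw 19.47 shift [ 32.65 -13.46   9.61] turn -0.1454 t 0.1 op 0.999 gf 0.0 F [-0.6 -0.   1. ] tilt [-0.001  0.001 -1.   ]
```

Request:
arm_command --hand -1 --pt "0 -5 0 0" --pt "0 -10 0 0" --pt "5 -13.5 0 0" --pt "10 -13.5 0 0" --pt "15 -13.5 0 0"

```text
time_s: 0.72
tcp_pos: [0.3055, -0.4112, 0.2269]
orientation: [3.096, 0.53, -0.0]
wrist_force: [0.7, -0.2, 1.1]
opening: 0.998
grasp_force: 0.0
```

Request:
arm_command --pt "5 0 2 -0.05" --pt "10 0 4 -0.1" --pt "15 0 6 -0.145" --pt "17.6 0 8 -0.145" --pt "17.6 0 8 -0.145"

```text
time_s: 1.35
tcp_pos: [0.4718, -0.3509, 0.1446]
orientation: [-3.045, -0.759, 0.002]
wrist_force: [-1.2, -0.4, 0.2]
opening: 1.001
grasp_force: 0.0
```

```bash
python3 - <<'E'
from h import *
p,d=snap('top','top1');P=cloud('top',d)
go(.471,-.353,.055,27.8)
p,d=snap('side','side1')
cv2.imwrite('pics/s1c.png',cv2.resize(p[60:220,220:420,::-1],None,fx=3,fy=3))
E
```

```text
tcp [ 0.4705 -0.3525  0.1456] yaw 27.88 shift [0.03 0.09 9.06] turn 0.0013 t 1.4 op 1.002 gf 0.0 F [-0.4 -0.7  0.4] tilt [-0.002  0.002 -1.   ]
```

View pics/s1c.png

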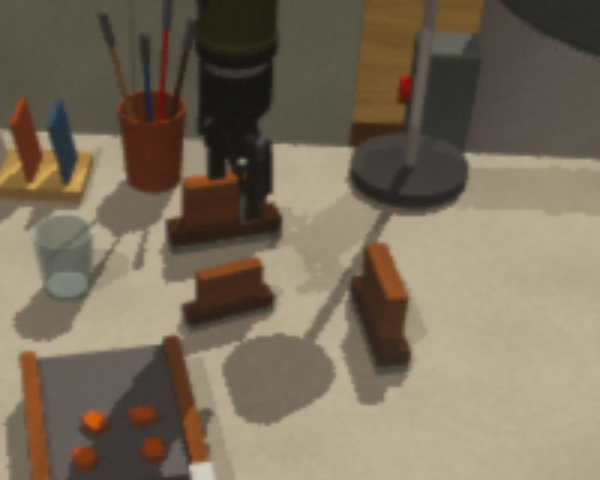

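The gripper hangs above the small scraper (crop (228,285)); its fingertips at crop (245,200) look displaced only by perspective. I'll descend and grip.

Request:
arm_command --pt "0 0.1 3 0" --pt "0 0.1 6 0" --pt "0 0.1 8 0" --pt "0 0.1 9.1 0" --pt "0 0.1 9.1 0"

```text
time_s: 2.08
tcp_pos: [0.4703, -0.3549, 0.0558]
orientation: [-3.05, -0.752, 0.001]
wrist_force: [-0.9, -0.1, 1.1]
opening: 1.001
grasp_force: 0.0
```

Request:
arm_command --hand 1 --pt "0 0 0 0" --pt "0 0 0 0" --pt "0 0 0 0" --pt "0 0 0 0" --pt "0 0 0 0"

```text
time_s: 2.7
tcp_pos: [0.4712, -0.3542, 0.0562]
orientation: [3.049, 0.754, 0.0]
wrist_force: [-1.7, 0.7, 6.0]
opening: 0.211
grasp_force: 58.9
```

Request:
arm_command --pt "0 0 0 0" --pt "0 0 0 0" --pt "0 0 -2 0" --pt "0 0 -6 0" --pt "0 0 -9 0"

```text
time_s: 3.32
tcp_pos: [0.4712, -0.3541, 0.1468]
orientation: [-3.05, -0.754, -0.0]
wrist_force: [-0.6, 0.5, -1.5]
opening: 0.213
grasp_force: 59.2
```

```bash
python3 - <<'E'
from h import *
x,y=bw(-2,-170); print(x,y); go(x,y,.145,15.7)
p,d=snap('top','top2');P=cloud('top',d)
w=win(340,190,410,270)
cv2.imwrite('pics/t2c.png',cv2.resize(p[180:280,320:440,::-1],None,fx=4,fy=4))
p,d=snap('side','side2')
cv2.imwrite('pics/s2c.png',cv2.resize(p[80:220,220:360,::-1],None,fx=4,fy=4))
E
```

```text
0.5927766923230439 -0.18659879778445312
tcp [ 0.4712 -0.3541  0.1468] yaw 27.79 shift [18.57 -9.15  0.18] turn 0.211 t 3.325 op 0.213 gf 59.2 F [-0.6  0.5 -1.5] tilt [ 0.  0. -1.]
```

View pics/s2c.png

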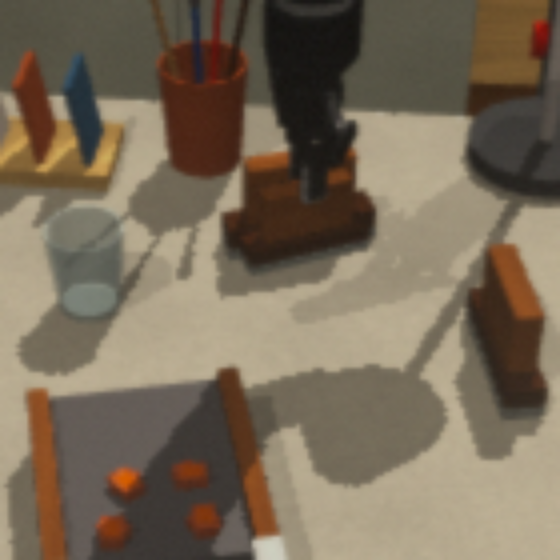

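The scraper hangs level in the gripper at crop (300,205), about 90 mm up, and the shards haven't moved. I'll carry it over the open end of the deck.

Request:
arm_command --pt "4.8 -2.8 0 0.05" --pt "9.5 -5.6 0 0.1" --pt "14.2 -8.3 0 0.15" --pt "19 -11.1 0 0.211" --pt "19 -11.1 0 0.211"

```text
time_s: 4.05
tcp_pos: [0.5897, -0.1603, 0.1445]
orientation: [-3.106, -0.441, -0.001]
wrist_force: [-0.9, -0.9, -1.2]
opening: 0.212
grasp_force: 59.2
```

```bash
python3 - <<'E'
from h import *
x,y=bw(-2,-150); go(x,y,.1075,15.7)
p,d=snap('top','top3')
cv2.imwrite('pics/t3c.png',cv2.resize(p[140:260,180:400,::-1],None,fx=3.6,fy=3.6))
E
```

```text
tcp [ 0.5897 -0.1603  0.1445] yaw 16.18 shift [-0.42  0.62  3.7 ] turn 0.0083 t 4.05 op 0.212 gf 59.2 F [-0.9 -0.9 -1.2] tilt [ 0.     0.004 -1.   ]
```

View pics/t3c.png

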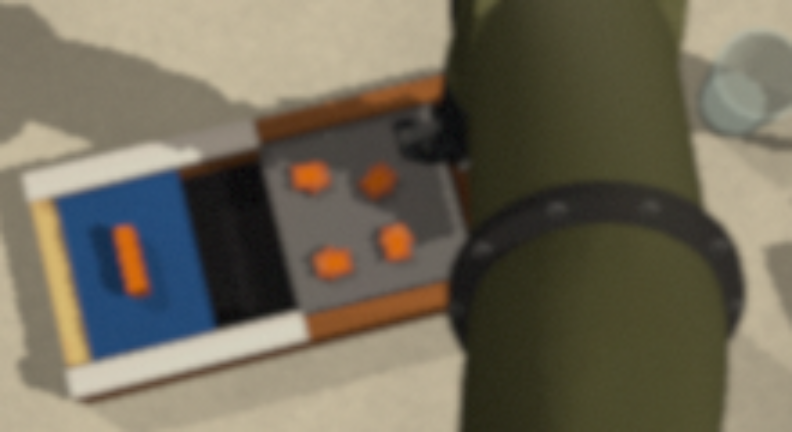

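The arm hides the scraper, but the shards at crop (310,178), (378,182), (332,262) and (396,242) are untouched and the deck end is free. I'll go down part way and let it settle.

Request:
arm_command --pt "0 0 0 0" --pt "0 0 1 0" --pt "0 0 2 0" --pt "0 0 2 0" --pt "0 0 2 0"

```text
time_s: 4.72
tcp_pos: [0.5875, -0.1677, 0.1256]
orientation: [-3.112, -0.428, 0.0]
wrist_force: [-1.1, 0.5, -1.5]
opening: 0.213
grasp_force: 59.2
```

```bash
python3 - <<'E'
from h import *
x,y=bw(-2,-150); go(x,y,.1075,15.7)
E
```

```text
tcp [ 0.5875 -0.1677  0.1256] yaw 15.67 shift [ 0.   -0.03  1.81] turn -0.0006 t 4.725 op 0.213 gf 59.2 F [-1.1  0.5 -1.5] tilt [-0.  0. -1.]
```

Request:
arm_command --pt "0 0 1 0" --pt "0 0 1.8 0" --pt "0 0 1.8 0" --pt "0 -1.5 1.8 0" --pt "0 -3 1.8 0"

```text
time_s: 5.35
tcp_pos: [0.579, -0.137, 0.1077]
orientation: [-3.111, -0.429, -0.0]
wrist_force: [0.0, 0.8, -2.0]
opening: 0.211
grasp_force: 59.2
```

Request:
arm_command --pt "0 -1 0 0" --pt "0 -2 0 0" --pt "0 -3 0 0" --pt "0 -4 0 0" --pt "0 -5 0 0"

```text
time_s: 5.98
tcp_pos: [0.5657, -0.0899, 0.1077]
orientation: [3.112, 0.429, 0.0]
wrist_force: [0.1, -0.7, -2.1]
opening: 0.211
grasp_force: 59.3
```

Request:
arm_command --pt "0 -0.8 0 0" --pt "0 -1.6 0 0" --pt "0 -2.4 0 0" --pt "0 -3.2 0 0" --pt "0 -4 0 0"

```text
time_s: 6.6
tcp_pos: [0.5549, -0.0514, 0.1077]
orientation: [-3.112, -0.429, -0.0]
wrist_force: [-0.4, 0.0, -1.2]
opening: 0.214
grasp_force: 59.2
```

```bash
python3 - <<'E'
from h import *
x,y=bw(-2,12); go(x,y,.1075,15.7)
p,d=snap('side','side4')
cv2.imwrite('pics/s4c.png',cv2.resize(p[160:300,200:330,::-1],None,fx=4,fy=4))
E
```

```text
tcp [ 0.5549 -0.0514  0.1077] yaw 15.69 shift [-0.02 -4.16  0.02] turn -0.0002 t 6.6 op 0.214 gf 59.2 F [-0.4  0.  -1.2] tilt [ 0.  0. -1.]
```

View pics/s4c.png

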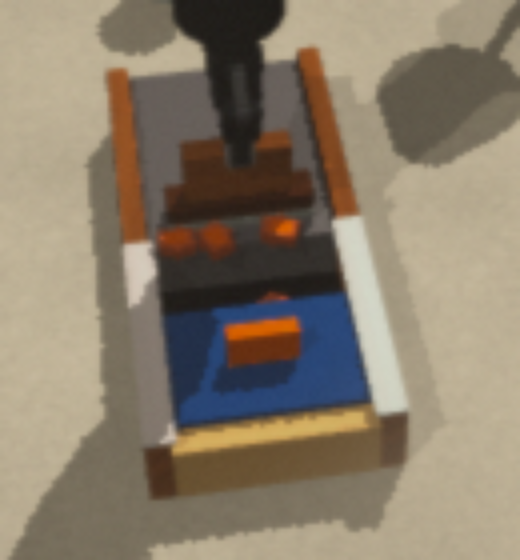

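One shard is in the well (crop (275,298)). Three are lined up along the scraper's face at (178,240), (217,238) and (283,230). I'll keep sweeping.

Request:
arm_command --pt "0 -0.8 0 0" --pt "0 -1.6 0 0" --pt "0 -2.4 0 0" --pt "0 -3.2 0 0" --pt "0 -4.0 0 0"

```text
time_s: 7.28
tcp_pos: [0.5441, -0.0129, 0.1077]
orientation: [-3.112, -0.429, -0.0]
wrist_force: [0.8, -0.3, -1.1]
opening: 0.216
grasp_force: 59.2
```

Request:
arm_command --pt "0 -0.5 0 0" --pt "0 -0.8 0 0" --pt "0 -0.8 0 0" --pt "0 0 0 0" --pt "0 2 0 0"

```text
time_s: 7.9
tcp_pos: [0.5499, -0.0332, 0.1078]
orientation: [-3.112, -0.431, -0.0]
wrist_force: [0.3, -1.3, -1.9]
opening: 0.215
grasp_force: 59.2
```

Request:
arm_command --pt "0 2 0 0" --pt "0 4 0 0" --pt "0 6 0 0" --pt "0 8 0 0" --pt "0 9 0 0"

```text
time_s: 8.52
tcp_pos: [0.5742, -0.1213, 0.1076]
orientation: [3.112, 0.426, -0.0]
wrist_force: [-0.7, 0.8, -2.2]
opening: 0.213
grasp_force: 59.3
```

```bash
python3 - <<'E'
from h import *
x,y=bw(-2,-110); go(x,y,.1062,15.7)
p,d=snap('side','side5')
cv2.imwrite('pics/s5c.png',cv2.resize(p[160:300,200:330,::-1],None,fx=4,fy=4))
E
```

```text
tcp [ 0.5742 -0.1213  0.1076] yaw 15.59 shift [0.02 0.79 0.14] turn -0.0019 t 8.525 op 0.213 gf 59.3 F [-0.7  0.8 -2.2] tilt [-0. -0. -1.]
```

View pics/s5c.png

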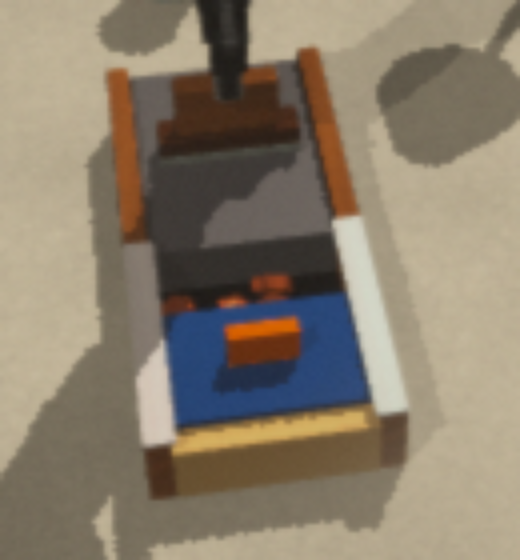

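The deck is clear and the shards are in the well at crop (178,303), (230,302) and (270,283). I'll set the scraper down, release it and rise.

Request:
arm_command --pt "0 0 0 0" --pt "0 0 0.08 0" --pt "0 0 0.15 0" --pt "0 0 0.15 0" --pt "0 0 0.15 0"

```text
time_s: 9.2
tcp_pos: [0.5741, -0.1189, 0.1063]
orientation: [-3.112, -0.429, -0.0]
wrist_force: [-1.4, 0.4, -0.2]
opening: 0.211
grasp_force: 59.4
```

Request:
arm_command --hand -1 --pt "0 0 0 0" --pt "0 0 0 0" --pt "0 0 0 0" --pt "0 0 0 0" --pt "0 0 0 0"

```text
time_s: 9.82
tcp_pos: [0.574, -0.1194, 0.1062]
orientation: [3.112, 0.429, 0.0]
wrist_force: [-0.2, -0.2, -0.5]
opening: 0.999
grasp_force: 0.0
```

Request:
arm_command --pt "0 0 -2 0" --pt "0 0 -5 0" --pt "0 0 -8 0" --pt "0 0 -10 0" --pt "0 0 -10 0"

```text
time_s: 10.45
tcp_pos: [0.5749, -0.1194, 0.2077]
orientation: [3.111, 0.428, 0.005]
wrist_force: [-0.2, -1.1, -0.7]
opening: 1.0
grasp_force: 0.0
```

```bash
python3 - <<'E'
from h import *
x,y=bw(0,114); go(x,y,.2,15.7)
c,s=np.cos(np.radians(15.7)),np.sin(np.radians(15.7))
for n in('top','side'):
    p,d=snap(n,n+'6');P=cloud(n,d)
    dx=(P[...,:2]-[.5487,-.0224])*1000; bx=dx[...,0]*c+dx[...,1]*s; by=-dx[...,0]*s+dx[...,1]*c
    hsv=cv2.cvtColor(np.ascontiguousarray(p[:,:,::-1]),cv2.COLOR_BGR2HSV)
    m=((hsv[...,0]<16)&(hsv[...,1]>140)&(hsv[...,2]>60)&(abs(bx)<75)&(by>-195)&(by<150)&(P[...,2]<.2)).astype(np.uint8)
    k,l,st,ce=cv2.connectedComponentsWithStats(m)
    for i in range(1,k):
        if st[i,4]>4: q=l==i; print(n,ce[i].round(),st[i,4],'board',np.median(bx[q]).round(1),np.median(by[q]).round(1),'z',np.median(P[...,2][q]).round(3),P[...,2][q].max().round(3))
E
```

```text
tcp [ 0.5749 -0.1194  0.2077] yaw 15.68 shift [  0.1  -21.45   0.74] turn -0.0003 t 10.45 op 1.0 gf 0.0 F [-0.2 -1.1 -0.7] tilt [ 0.003 -0.001 -1.   ]
top [260. 176.] 35 board 72.2 -24.8 z 0.061 0.067
top [243. 189.] 102 board 59.8 30.0 z 0.014 0.028
top [247. 211.] 237 board -6.8 33.5 z 0.014 0.034
top [216. 212.] 106 board -1.6 114.7 z 0.085 0.092
top [274. 226.] 27 board -73.1 -26.7 z 0.061 0.066
side [280. 193.] 83 board -72.0 -90.5 z 0.062 0.067
side [232. 188.] 25 board 73.2 -143.5 z 0.062 0.065
side [257. 186.] 383 board -2.2 -89.9 z 0.106 0.123
side [241. 193.] 9 board 47.6 -100.1 z 0.074 0.077
side [234. 210.] 21 board 73.5 -40.4 z 0.062 0.066
side [267. 231.] 47 board -15.5 24.0 z 0.024 0.034
side [257. 235.] 17 board 15.4 26.9 z 0.017 0.019
side [244. 236.] 29 board 54.4 24.1 z 0.017 0.02
side [265. 245.] 180 board 1.2 120.5 z 0.081 0.091
```

All the shard material lies in the well at z ≤ 34 mm, and the deck holds only the scraper. Now the cover handle.

Request:
arm_command --pt "0.1 -5 0 0" --pt "0.1 -10 0 0" --pt "0.1 -15 0 0" --pt "0.1 -19 0 0" --pt "0.1 -21.4 0 0"

```text
time_s: 11.18
tcp_pos: [0.5156, 0.0893, 0.2051]
orientation: [-3.111, -0.433, 0.003]
wrist_force: [-0.3, -0.4, 0.1]
opening: 0.998
grasp_force: 0.0
```

Request:
arm_command --pt "0 0 0 0" --pt "0 0 3 0" --pt "0 0 6 0" --pt "0 0 8 0" --pt "0 0 8 0"

```text
time_s: 11.8
tcp_pos: [0.516, 0.0852, 0.1243]
orientation: [3.112, 0.426, -0.007]
wrist_force: [-1.4, -0.4, 0.0]
opening: 0.998
grasp_force: 0.0
```

```bash
python3 - <<'E'
from h import *
x,y=bw(0,114); go(x,y,.086,15.7)
E
```

```text
tcp [0.516  0.0852 0.1243] yaw 15.6 shift [ 0.25 -0.16  3.83] turn -0.0018 t 11.8 op 0.998 gf 0.0 F [-1.4 -0.4  0. ] tilt [-0.004 -0.001 -1.   ]
```

Request:
arm_command --pt "0.2 -0.1 1 0" --pt "0.2 -0.1 2.5 0" --pt "0.2 -0.1 3.8 0" --pt "0.2 -0.1 3.8 0" --pt "0.2 -0.1 3.8 0"

```text
time_s: 12.42
tcp_pos: [0.5188, 0.0886, 0.0883]
orientation: [-3.112, -0.429, -0.0]
wrist_force: [-0.4, -0.0, 0.3]
opening: 1.0
grasp_force: 0.0
```

Request:
arm_command --hand 1 --pt "0 0 0 0" --pt "0 0 0 0" --pt "0 0 0 0" --pt "0 0 0 0" --pt "0 0 0 0"

```text
time_s: 13.05
tcp_pos: [0.5188, 0.0885, 0.0882]
orientation: [-3.112, -0.429, -0.0]
wrist_force: [0.5, -0.6, 0.1]
opening: 0.003
grasp_force: 0.0
```

```bash
python3 - <<'E'
from h import *
x,y=bw(0,39.5); go(x,y,.086,15.7)
E
```

```text
tcp [0.5188 0.0885 0.0882] yaw 15.69 shift [-0.12  7.53  0.22] turn -0.0002 t 13.05 op 0.003 gf 0.0 F [ 0.5 -0.6  0.1] tilt [ 0.  0. -1.]
```

```bash
python3 - <<'E'
from h import *
p,d=snap('side','side7')
q,_=snap('top','top7')
cv2.imwrite('pics/s7c.png',np.hstack([cv2.resize(p[160:300,200:330,::-1],(390,420)),cv2.resize(q[150:260,178:300,::-1],(390,420))]))
E
```

```text
(no output)
```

View pics/s7c.png

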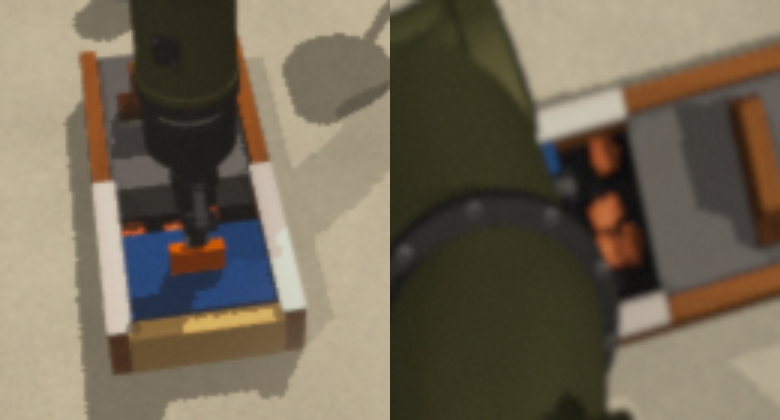

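```bash
python3 - <<'E'
from h import *
d=np.load('side7.npy');P=cloud('side',d)
c,s=np.cos(np.radians(15.7)),np.sin(np.radians(15.7))
dx=(P[...,:2]-[.5487,-.0224])*1000; bx=dx[...,0]*c+dx[...,1]*s; by=-dx[...,0]*s+dx[...,1]*c
im=cv2.imread('pics/side7.png')
for u in(260,263,265,268,272):
  for v in range(226,254,2): print(u,v,im[v,u][::-1],bx[v,u].round(),by[v,u].round(1),(P[v,u,2]*1000).round(1))
print(bot.get_state()['tcp_pos'],bot.get_state()['opening'])
E
```

```text
260 226 [34 30 28] 13.0 127.4 165.8
260 228 [33 28 28] 13.0 130.9 162.2
260 230 [36 33 29] 13.0 125.1 148.0
260 232 [35 31 29] 14.0 125.6 140.9
260 234 [82 44 29] 6.0 23.5 14.6
260 236 [99 66 68] 10.0 68.4 58.2
260 238 [ 40  69 115] 11.0 72.5 54.3
260 240 [ 86  76 107] 12.0 83.0 58.2
260 242 [165  71   7] 14.0 111.6 84.2
260 244 [145  64  15] 15.0 120.6 86.8
260 246 [104  48  19] 16.0 121.7 79.7
260 248 [103  48  20] 16.0 122.4 72.1
260 250 [97 47 22] 17.0 120.5 61.2
260 252 [37 46 69] 17.0 122.5 55.0
263 226 [32 29 27] 7.0 153.3 193.3
263 228 [33 29 28] 6.0 131.2 161.1
263 230 [36 35 31] 5.0 123.2 144.4
263 232 [40 38 34] 9.0 160.3 179.4
263 234 [38 36 33] 10.0 171.8 185.4
263 236 [31 29 28] 11.0 176.1 183.1
263 238 [38 34 31] 7.0 126.2 116.5
263 240 [46 43 38] 7.0 128.2 110.9
263 242 [86 51 33] 7.0 126.3 100.3
263 244 [125  55  13] 7.0 121.6 86.4
263 246 [105  47  18] 8.0 123.7 80.6
263 248 [103  47  18] 8.0 119.9 67.3
263 250 [105  50  28] 8.0 121.5 60.7
263 252 [34 46 71] 9.0 126.9 58.9
265 226 [61 59 55] 3.0 159.6 199.4
265 228 [62 59 56] 3.0 161.0 193.9
265 230 [60 58 56] 4.0 1
[... 780 characters left out ...]
19] -6.0 120.5 73.8
268 248 [104  49  20] -6.0 121.5 66.5
268 250 [58 46 45] -5.0 121.3 57.6
268 252 [35 46 69] -4.0 130.0 59.9
272 226 [49 44 40] -33.0 2.7 20.1
272 228 [57 46 42] -33.0 -0.2 7.7
272 230 [72 42 30] -31.0 17.9 19.4
272 232 [66 39 30] -30.0 26.3 20.0
272 234 [36 35 37] -12.0 172.5 182.1
272 236 [34 49 76] -23.0 73.9 58.1
272 238 [ 54  67 100] -22.0 80.3 57.0
272 240 [194  87  11] -18.0 112.7 87.4
272 242 [192  87   0] -18.0 116.6 83.8
272 244 [106  50  19] -17.0 119.5 78.9
272 246 [103  48  16] -16.0 123.6 75.4
272 248 [104  50  24] -16.0 123.1 66.2
272 250 [44 48 68] -16.0 122.9 57.3
272 252 [35 47 72] -15.0 128.0 55.1
[0.51875149 0.08848852 0.08819689] -6.796045063397896e-05
```

```bash
python3 - <<'E'
from h import *
c,s=np.cos(np.radians(15.7)),np.sin(np.radians(15.7))
def an(tag,tcp,yaw):
    d=np.load(tag+'.npy');P=cloud('side',d);im=cv2.imread(f'pics/{tag}.png').astype(int)
    r=np.radians(yaw); e=(P-tcp)*1000
    a=e[...,0]*np.cos(r)+e[...,1]*np.sin(r); b=-e[...,0]*np.sin(r)+e[...,1]*np.cos(r); z=e[...,2]
    m=(abs(a)<40)&(abs(b)<70)&(z<130)&(z>-40)&(im.max(2)<75)&(im.max(2)-im.min(2)<14)&(d>0)
    for z0 in range(-40,130,10):
        q=m&(z>=z0)&(z<z0+10)
        if q.sum()>2: print(tag,z0,q.sum(),'a',np.percentile(a[q],[5,50,95]).round(),'b',np.percentile(b[q],[5,50,95]).round())
an('side1',[.4705,-.3525,.1456],27.88)
an('side2',[.4712,-.3541,.1468],27.79)
an('side7',[.5188,.0885,.0882],15.7)
E
```

```text
side1 20 18 a [-7.  2. 10.] b [-46.   4.  56.]
side1 30 29 a [-6.  3. 11.] b [-45.  48.  57.]
side1 40 31 a [-9.  4. 10.] b [-46.  46.  57.]
side1 50 22 a [-5.  3.  9.] b [-48. -43.  56.]
side1 60 20 a [-7. 11. 12.] b [-67.  44.  65.]
side1 70 34 a [-9.  8. 14.] b [-68.  48.  69.]
side1 80 39 a [-6. 12. 17.] b [-64.  27.  68.]
side1 90 45 a [-6. 12. 19.] b [-66.  26.  69.]
side1 100 58 a [-6. 12. 20.] b [-13.  26.  68.]
side1 110 68 a [-7. 10. 17.] b [-7. 39. 68.]
side1 120 42 a [-10.   3.  12.] b [26. 39. 68.]
side2 10 10 a [-5.  5.  9.] b [14. 17. 21.]
side2 20 15 a [-2.  6. 10.] b [-14.  16.  23.]
side2 30 23 a [-2.  7. 11.] b [-13.  15.  23.]
side2 40 13 a [-7.  8. 12.] b [-15.  12.  21.]
side2 50 18 a [ 3. 11. 15.] b [-15.  18.  39.]
side2 60 33 a [-7. 11. 14.] b [-34.  25.  43.]
side2 70 50 a [-4. 12. 17.] b [-40.  17.  51.]
side2 80 41 a [-4. 12. 18.] b [-46.  18.  56.]
side2 90 50 a [-4. 11. 18.] b [-50.  21.  63.]
side2 100 63 a [-6. 11. 20.] b [-49.  33.  64.]
side2 110 57 a [-7. 12. 20.] b [-11.  26.  45.]
side2 120 31 a [-6.  6. 12.] b [16. 34. 39.]
side7 -40 20 a [-28.  -2.  37.] b [ 6. 47. 48.]
side7 10 9 a [-10.   1.   6.] b [ 5. 11. 12.]
side7 20 13 a [-6.  0.  7.] b [ 5. 12. 14.]
side7 50 6 a [ 5. 11. 12.] b [ 6.  9. 12.]
side7 60 9 a [-10.   7.  11.] b [13. 15. 32.]
side7 70 24 a [-16.   8.  17.] b [ 8. 16. 18.]
side7 80 20 a [-16.   6.  16.] b [14. 18. 59.]
side7 90 68 a [-15.   2.  14.] b [16. 56. 61.]
side7 100 53 a [-17.   1.  18.] b [17. 40. 55.]
side7 110 49 a [-16.   1.  15.] b [14. 37. 42.]
side7 120 27 a [-10.   0.  10.] b [34. 36. 38.]
```

The picture shows the closed fingertips resting just above the orange handle (left panel (197,245)), not around it, so the tips sit about 30 mm higher than I assumed. I'll open, go lower in small steps while watching the force, and grip again.

Request:
arm_command --hand -1 --pt "0 0 0 0" --pt "0 0 0 0" --pt "0 0 0 0" --pt "0 0 0 0" --pt "0 0 0.5 0"

```text
time_s: 13.78
tcp_pos: [0.519, 0.0885, 0.0833]
orientation: [-3.112, -0.429, -0.001]
wrist_force: [0.2, 0.5, -0.5]
opening: 0.998
grasp_force: 0.0
```

Request:
arm_command --pt "0 0 0.3 0" --pt "0 0 0.6 0" --pt "0 0 0.8 0" --pt "0 0 0.8 0" --pt "0 0 0.8 0"

```text
time_s: 14.4
tcp_pos: [0.5188, 0.0885, 0.0752]
orientation: [-3.112, -0.429, -0.0]
wrist_force: [0.7, -0.7, 0.4]
opening: 1.001
grasp_force: 0.0
```

```bash
python3 - <<'E'
from h import *
p,d=snap('side','side8')
go(*bw(0,114),.075,15.7)
cv2.imwrite('pics/s8c.png',cv2.resize(p[180:290,205:325,::-1],None,fx=5,fy=5))
E
```

```text
tcp [0.5188 0.0885 0.0753] yaw 15.68 shift [-0.12  0.09  0.03] turn -0.0003 t 14.45 op 1.003 gf 0.0 F [-0.4 -0.3  0.4] tilt [ 0.  0. -1.]
```

View pics/s8c.png

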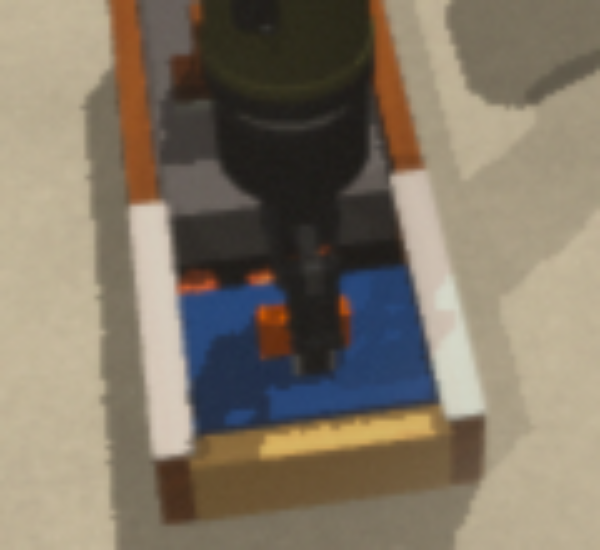

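The open fingers now straddle the handle: the near fingertip is at (315,372) and the handle at (305,325). There is no contact force. I'll go slightly lower and close.

Request:
arm_command --pt "0 0 0.2 0" --pt "0 0 0.4 0" --pt "0 0 0.5 0" --pt "0 0 0.5 0" --pt "0 0 0.5 0"

```text
time_s: 15.08
tcp_pos: [0.5188, 0.0885, 0.0702]
orientation: [-3.112, -0.429, -0.0]
wrist_force: [-0.7, -0.8, 0.5]
opening: 1.004
grasp_force: 0.0
```

Request:
arm_command --hand 1 --pt "0 0 0 0" --pt "0 0 0 0" --pt "0 0 0 0" --pt "0 0 0 0" --pt "0 0 0 0"

```text
time_s: 15.7
tcp_pos: [0.5187, 0.0885, 0.0704]
orientation: [3.112, 0.429, 0.0]
wrist_force: [-0.9, -0.5, 3.3]
opening: 0.141
grasp_force: 60.9
```

Gripped (opening 0.141, 61 N). I'll drag the cover shut along tool +y.

Request:
arm_command --pt "0 1 0 0" --pt "0 2 0 0" --pt "0 3 0 0" --pt "0 4 0 0" --pt "0 5 0 0"

```text
time_s: 16.32
tcp_pos: [0.5326, 0.0394, 0.0704]
orientation: [3.112, 0.428, 0.001]
wrist_force: [-0.4, 2.1, 4.9]
opening: 0.139
grasp_force: 61.3
```

Request:
arm_command --pt "0 0.8 0 0" --pt "0 1.6 0 0" --pt "0 2.3 0 0" --pt "0 2.5 0 0" --pt "0 2.5 0 0"

```text
time_s: 16.95
tcp_pos: [0.5387, 0.0176, 0.0704]
orientation: [-3.11, -0.43, 0.0]
wrist_force: [-4.6, 6.6, 5.6]
opening: 0.144
grasp_force: 61.5
```

```bash
python3 - <<'E'
from h import *
go(*bw(0,39.5),.0704,15.7)
E
```

```text
tcp [0.5387 0.0176 0.0704] yaw 15.74 shift [-0.12  0.17 -0.  ] turn 0.0006 t 16.95 op 0.144 gf 61.5 F [-4.6  6.6  5.6] tilt [-0.     0.002 -1.   ]
```

Request:
arm_command --pt "0 0.1 0 0" --pt "0 0.2 0 0" --pt "0 0.3 0 0" --pt "0 0.3 0 0" --pt "0 0.3 0 0"

```text
time_s: 17.58
tcp_pos: [0.5387, 0.0175, 0.0704]
orientation: [-3.107, -0.433, 0.001]
wrist_force: [-5.9, 12.7, 8.0]
opening: 0.141
grasp_force: 61.6
```

```bash
python3 - <<'E'
from h import *
go(*bw(0,39.5),.0704,15.7)
E
```

```text
tcp [0.5387 0.0175 0.0704] yaw 15.86 shift [-0.12  0.16  0.  ] turn 0.0028 t 17.575 op 0.141 gf 61.6 F [-5.9 12.7  8. ] tilt [-0.002  0.005 -1.   ]
```

A hard stop after 74 mm, which matches the starting opening. I'll release, rise and check.

Request:
arm_command --pt "0 -0.3 0 0" --pt "0 -0.3 0 0" --pt "0 -0.3 0 0" --pt "0 -0.3 0 0" --pt "0 -0.3 0 0"

```text
time_s: 18.2
tcp_pos: [0.5387, 0.0176, 0.0704]
orientation: [-3.11, -0.43, 0.0]
wrist_force: [-3.5, 5.9, 5.8]
opening: 0.144
grasp_force: 61.5
```

Request:
arm_command --hand -1 --pt "0 0 0 0" --pt "0 0 0 0" --pt "0 0 0 0" --pt "0 0 0 0" --pt "0 0 0 0"

```text
time_s: 18.82
tcp_pos: [0.5391, 0.0162, 0.0702]
orientation: [3.112, 0.429, 0.0]
wrist_force: [0.6, 0.7, 0.1]
opening: 1.0
grasp_force: 0.0
```

Request:
arm_command --pt "0 0 -3 0" --pt "0 0 -7 0" --pt "0 0 -12 0" --pt "0 -5 -15 0" --pt "0 -10 -16 0"

```text
time_s: 19.45
tcp_pos: [0.5126, 0.1135, 0.2325]
orientation: [-3.112, -0.426, -0.006]
wrist_force: [0.5, 0.6, 0.6]
opening: 1.0
grasp_force: 0.0
```

Request:
arm_command --pt "-5 0 0 0" --pt "-10 0 0 0" --pt "-14 0 0 0" --pt "-14 0 0 0" --pt "-14 0 0 0"

```text
time_s: 20.08
tcp_pos: [0.3782, 0.0749, 0.2307]
orientation: [-3.112, -0.428, -0.003]
wrist_force: [1.5, 0.1, -0.6]
opening: 1.0
grasp_force: 0.0
```

```bash
python3 - <<'E'
from h import *
c,s=np.cos(np.radians(15.7)),np.sin(np.radians(15.7))
for n in('top','side'):
    p,d=snap(n,n+'9');P=cloud(n,d)
    dx=(P[...,:2]-[.5487,-.0224])*1000; bx=dx[...,0]*c+dx[...,1]*s; by=-dx[...,0]*s+dx[...,1]*c;z=P[...,2]
    h=(abs(bx)<25)&(by>10)&(by<140)&(z>.078)&(z<.1)&(p[...,0]>120)
    print(n,'handle y',h.sum(),np.median(by[h]),np.ptp(by[h]) if h.sum() else 0)
    bl=(abs(bx)<60)&(by>-30)&(by<150)&(p[...,2].astype(int)>p[...,0].astype(int)+25)
    print('cover y',np.percentile(by[bl],[1,50,99]).round(1), np.median(z[bl]).round(4))
    sc=(abs(bx)<65)&(by>-195)&(by<-20)
    for lo,hi in((.066,.08),(.113,.125)):
        q=sc&(z>lo)&(z<hi); print('scraper',q.sum(),np.median(bx[q]),np.median(by[q]),np.ptp(by[q]),np.median(z[q]))
go(*bw(0,39.5),.3,15.7)
q=cv2.imread('pics/top9.png');p=cv2.imread('pics/side9.png')
cv2.imwrite('pics/f.png',np.hstack([cv2.resize(p[160:300,200:330],(390,420)),cv2.resize(q[150:260,178:345],(390,420))]))
E
```

```text
top handle y 89 40.508127714536464 12.35418771265062
cover y [-5.7 39.4 86.1] 0.056
scraper 149 -32.79271950433124 -89.93704155394951 28.357631723459775 0.07275507152825034
scraper 227 -2.3442265989816917 -99.15538396884511 20.340256459743557 0.1188813855881461
side handle y 63 41.49687415072842 17.05708495486416
cover y [-9.6 52.5 88.4] 0.0572
scraper 189 2.0695059375218854 -88.13077476774869 32.64247821523553 0.07355577827236448
scraper 151 0.5928831040470293 -93.81351180979448 25.753760503173467 0.11950913821512243
tcp [0.3784 0.0751 0.2303] yaw 15.69 shift [13.77 10.04 -6.96] turn -0.0002 t 20.175 op 1.004 gf 0.0 F [-0.3  0.7  0. ] tilt [ 0.001  0.001 -1.   ]
```

View pics/f.png

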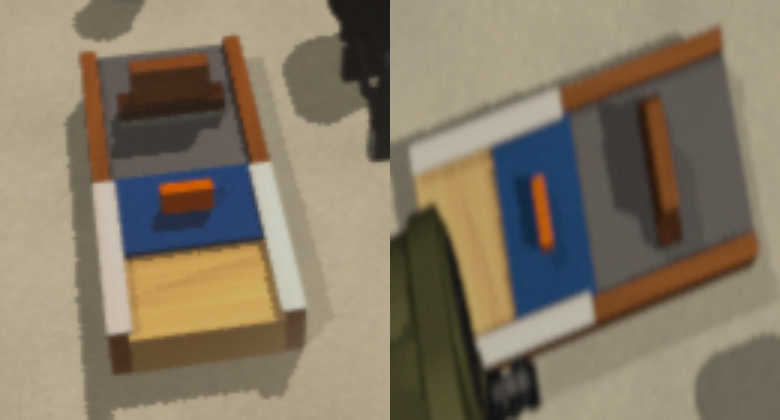

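The cover is shut: its handle is at board y of about 40 mm and its edges run from about -7 to 87. The scraper stands upright on the clear deck and the arm is free of everything, so I'll hand in.

```bash
python3 -c "
from cell import bot
print(bot.hand_in())"
```

```text
the job is handed in; nothing more can be done
None
```

I handed the job in at about 20 s: all four shards are in the well, the cover is shut against its stop, and the scraper stands upright on the cleared deck. I steered clear of the jar, tumbler and vase but did not re-measure them at the end, and the hand-in returned no verdict.

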